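Fit the wiper rings, then draw and hold the pump plunger

TASK

Two hand-pump cylinders stand on the bench and their loose wiper rings lie about: with both plungers left fully down, slip the wide ring over the thick plunger and the narrow ring over the thin plunger, so that each lies flat on its cylinder's mouth. Then draw the thick plunger straight up about half way out, 35 mm of its 70 mm, leaving the rings and the thin plunger as they are, and finish while still gripping it there, held still and not wedged against the bore. Do not shift the tape roll, screw jar or lens cap.

Things in the scene. Friction and masses are not known exactly. Their poses are not given: they have to be found in the camera images.
- thick_cylinder_mouth (a point): middle of the mouth (top face, level) of the thick plunger's cylinder: a fixed upright aluminium cylinder on a dark flange, 68 mm in diameter, 75 mm high (mouth at z = 0.075), with a bore 26 mm in diameter and 70 mm deep; z is the bore's axis, up. Cannot move.
- thin_cylinder_mouth (a point): middle of the mouth (top face, level) of the thin plunger's cylinder: a fixed upright aluminium cylinder on a dark flange, 68 mm in diameter, 75 mm high (mouth at z = 0.075), with a bore 18 mm in diameter and 70 mm deep; z is the bore's axis, up. Cannot move.
- thick_plunger_top (a point): centre of the top face of the thick plunger: a loose, smooth, round upright steel rod 24 mm in diameter, 120 mm long, about 250 g, chamfered 3 mm at the top, standing in its cylinder's bore with 1 mm of play all round. Fully down it stands on the bore's floor and its top is 50 mm above the mouth; nothing holds it up, it drops back when let go. z runs up along the rod.
- thin_plunger_top (a point): centre of the top face of the thin plunger: a loose, smooth, round upright steel rod 16 mm in diameter, 120 mm long, about 150 g, chamfered 3 mm at the top, standing in its cylinder's bore with 1 mm of play all round. Fully down it stands on the bore's floor and its top is 50 mm above the mouth; nothing holds it up, it drops back when let go. z runs up along the rod.
- wide_ring_mid (a point): centre (half-way up, in the middle of the hole) of the wide wiper ring: a loose flat white plastic ring, hole 30 mm, outside 54 mm in diameter, 12 mm high, about 50 g, lying flat on the table at the start (this point then at z = 0.006); z is its axis. It belongs round the thick plunger, flat on that cylinder's mouth, where this point is 6 mm above the mouth. Grip it across the outside.
- narrow_ring_mid (a point): centre (half-way up, in the middle of the hole) of the narrow wiper ring: a loose flat white plastic ring, hole 22 mm, outside 42 mm in diameter, 12 mm high, about 50 g, lying flat on the table at the start (this point then at z = 0.006); z is its axis. It belongs round the thin plunger, flat on that cylinder's mouth, where this point is 6 mm above the mouth. Grip it across the outside.
- thick_plunger: the thick plunger itself; origin at the centre of its foot, z up along it
- thin_plunger: the thin plunger itself; origin at the centre of its foot, z up along it
- thick_cylinder: the thick plunger's cylinder; origin at the centre of its underside
- wide_ring: the wide ring; origin at the centre of its underside
- narrow_ring: the narrow ring; origin at the centre of its underside
- ptz_open: bystander, fixed: the tall black opened camera at the table's front edge, in the way between left and right: about 145 mm deep (x), 205 mm wide (y), 360 mm high, its far side at x = 0.445, its sides at y = -0.015 and -0.22; pass beyond or above it. Origin about the middle of its foot. On the table behind it and to the left lies a fixed control panel up to 55 mm high, from x = 0.467, y from -0.10 to 0.23.
- tape_roll: bystander to be left alone: the roll of insulating tape, 65 mm across, 18 mm high; origin at the centre of its underside
- screw_jar: bystander to be left alone: the screw jar with its yellow lid, 46 mm across, 56 mm high; origin at the centre of its underside
- lens_cap: bystander to be left alone: the flat black lens cap, 52 mm across, 9 mm high; origin at the centre of its underside
Not all that is in view belongs to the job. Leave any red or turquoise look-alike of the wide_ring alone.

How it is judged:
By the outcome, as a careful person would: the job done as asked, in the order asked, and still so for the second after the job is handed in, while the arm keeps its last pose, push and grip.
It also fails if it takes over 64 s, if anything falls off the work surface, if the arm or the gripper's body presses on something with over 40 N, if the wrist force passes 120 N, or if a joint passes its speed limit or range.

ROBOT

A 6-joint arm with a two-finger parallel gripper is mounted at the origin on a cart in front of the work surface, level with it; the furniture and walls round the work are solid. World frame = base frame: x ahead of the robot, y to its left, z up, the work surface at z = 0. Lengths are in m, angles in rad, forces in N, time in s.
With the tool pointing down it reaches from about 0.325 to 0.9 m from the base axis. Payload 6.1 kg.
Tool frame: the origin (TCP) lies between the finger pads; the fingertips stand 22 mm ahead of it and the grasp point (between the pads) lies 3 mm ahead of it (bot.tip_extent is the distance from the TCP to the fingertips, in m); z points along the fingers, y is the line along which they close (so a half turn about z gives the same grasp; the last joint's range is limited). The gripper opens to 85 mm and grips with 20 to 120 N. Pads are 22 mm wide; open, the fingers measure 114 mm over their backs; the gripper's body (76 mm by 85 mm) begins 54 mm behind the grasp point. The pads swing forward as they close: fully open they stand 13 mm farther back than shut.
Start: joints at [1.073, 0.22, 1.526, -0, 1.395, -0.126], TCP at [0.227, 0.582, 0.253] pointing down, gripper open.
Joint ranges: [-2.98, 2.98], [-0.91, 2.08], [0.09, 2.57], [-1.24, 4.39], [0.2, 2.65], [-2.68, 2.68]. Speed limits (rad/s): [2.57, 2.57, 3.01, 3.14, 3.14, 3.14].

INTERFACE

Orientations are given as a unit quaternion [w, x, y, z].
In Python, from plant import read_state, eyes, bot gives the robot as it stands.
- The arm moves only by the tool servo_tool, never from a script. Its argument "rows" is a list of rows, each a list of 3 entries, a list of its own where there are three numbers: the shift along the tool's x, y, z in mm, then the turn, a rotation vector about the tool's x, y, z in rad, then the closure, from 0 (fully open) to 1 (shut). In form: [[[dx, dy, dz], [ax, ay, az], fingers], ...]. A call has 1 to 12 rows; each row shifts and turns the commanded pose from where the row before left it, along the tool's axes as they then stand; what a row does not reach is not made up. A row lasts 1/10 s, in which the tool goes at most 50 mm and 8.59 degrees, less where a joint would pass 70% of its speed; a pose out of reach is approached as far as the arm can. A call with a gripper value outside its range is refused whole. The fingers move at their own pace and stop on an object; "newtons" is the grip in N (left out, the last holds). Time passes only in rows, so rows that do not move let the fingers close. It gives the time, the measured TCP pose, the force, the opening and the grip force at its end, in the units of the state.
- read_state(): the state, without advancing time (a new reading comes with each control period).
- eyes.grab_frame(name): name is "scene" or "top" or "wrist"; returns a dict with "image" (400x640x3 uint8, red, green, blue), "z_map" (400x640 float32, m along the optical axis (not along the pixel's ray), 0 where there is no reading), "fov_y" (degrees; the focal length in pixels is half the picture's height over the tangent of half this angle, whatever the lens; pixels are square), "cx", "cy" (the principal point, pixels), "R" (3x3) and "t" (3): a world point X has camera coordinates R X + t. Camera axes: x right, y down, z forward; pixel columns grow to the right and rows downward; lengths in m; the calibration is good to about 2 mm. The wrist camera is an equidistant fisheye: a pixel r from the principal point sees the ray r / f radians off the axis. A picture is of the moment at which its call begins.
- bot.job_done(): hands the job in; it is judged then, once.
The state is a dict: "t": time; "qpos": joint angles; "qd": joint speeds; "joint_efforts": joint torques, N m; "position": TCP position; "tool_rot": TCP orientation; "wrist_force": force on the tool from outside, world axes, zero at the start; "moment": the same for the moment, N m; "finger_gap": finger opening in m; "grasp_force": force on a finger pad.
Only numpy, scipy, OpenCV 4.12 (cv2) and the standard library are available. Lean on these libraries where they do the work, as an engineer would, in place of code of your own. Each camera call takes 0.05 s, during which the arm holds its last target. There are 200 camera calls.

## Working session

There is one attempt and no reset: what is moved stays moved. The work goes in short steps, Python scripts to look and compute and a tool call to move; the robot and the scene stay as the last step left them, time stands still between calls to the robot, and variables do not carry over. Pictures are saved under pics/ and viewed, at most 13 in all, crops included, and the job is handed in when it is done.

Besides the shell and the picture viewer there is one more tool, called after "Call:" as name(argument=value, ...), one argument or row to a line, values as JSON. servo_tool: Moves the arm, as the interface text tells. Its arguments: {"type":"object","properties":{"rows":{"type":"array"},"newtons":{"type":"number"}},"required":["rows"]}

```bash
mkdir -p pics; ls
cat > h.py <<'E'
import numpy as np, cv2
from plant import read_state, eyes, bot
def save(n,f): 
    F=eyes.grab_frame(n); cv2.imwrite(f'pics/{f}.png',F['image'][...,::-1]); np.savez(f'{f}.npz',**F); return F
def pt(F,u,v,z=None):
    h=F['image'].shape[0]; f=h/2/np.tan(np.radians(F['fov_y'])/2)
    d=np.array([(u-F['cx'])/f,(v-F['cy'])/f,1.]); R=F['R'];t=F['t']
    c=-R.T@t; r=R.T@d
    s=(z-c[2])/r[2] if z is not None else F['z_map'][int(v),int(u)]
    return c+s*r
E
python3 - <<'E'
from h import *
for n in ('scene','top'):
    F=save(n,n+'0'); print(n,F['R'],F['t'],F['fov_y'])
print(read_state())
E
```

```text
pics
scene [[ 0.61568157 -0.78798498 -0.00398387]
 [-0.36520543 -0.28086116 -0.88754831]
 [ 0.69825582  0.54790207 -0.46069744]] [-0.54001278  0.22764704  0.98166174] 56.27303914811541
top [[-0.02648032 -0.99940335 -0.02217503]
 [-0.99235852  0.02895498 -0.11994243]
 [ 0.12051295  0.01882946 -0.99253316]] [-0.24506508  0.56319272  1.34002319] 49.998963961202655
{'t': 0.1, 'qpos': array([ 1.07286173e+00,  2.21153998e-01,  1.52749537e+00, -2.77477395e-05,
        1.39471218e+00, -1.26115831e-01]), 'qd': array([-9.83522696e-04, -1.55802684e-03, -3.93090297e-03, -7.40807536e-05,
        2.05756632e-04,  1.32344860e-04]), 'joint_efforts': array([ 4.69346742e-04, -4.98247504e+01, -3.90543652e+01, -2.29940761e-04,
        5.72501143e-03, -3.95533709e-05]), 'position': array([0.22684441, 0.58183295, 0.25230514]), 'tool_rot': array([-2.58516006e-04,  1.84837851e-01,  9.82768633e-01, -8.45933871e-04]), 'wrist_force': array([-0.60870642,  0.29676967, -0.46093605]), 'moment': array([-0.08775213,  0.02172677,  0.00471324]), 'grasp_force': 0.0, 'finger_gap': 0.0852934129656612}
```

View pics/top0.png

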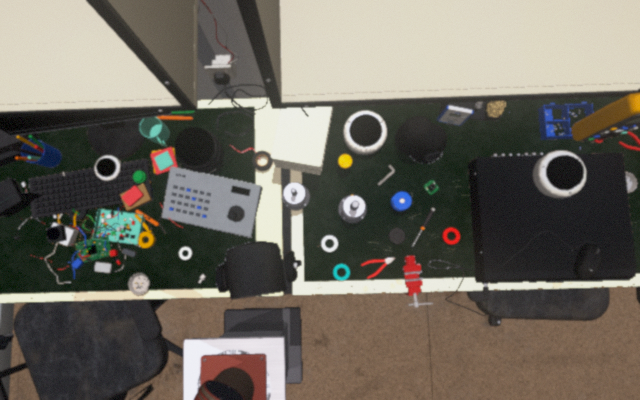

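View pics/scene0.png

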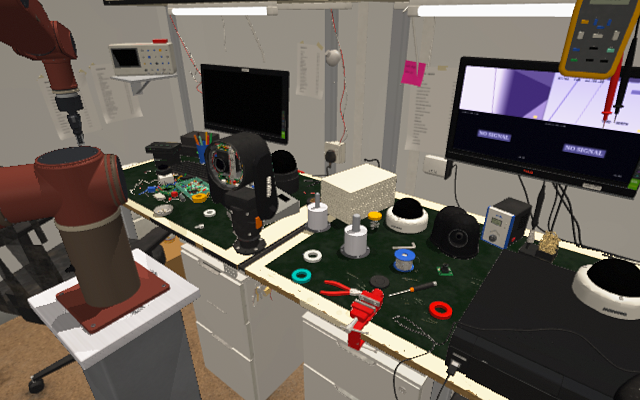

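The top view shows white rings at (330,243) and (185,253), with a turquoise look-alike at (341,271) and a red one at (452,236). The cylinders are at (294,195) and (352,207). I'll confirm sizes in an enlarged mosaic.

Run:
```python
from h import *
T=dict(np.load('top0.npz'));S=dict(np.load('scene0.npz'))
a=T['image'][170:290,270:370]; b=T['image'][225:275,155:215]; c=S['image'][180:280,290:390]
m=np.zeros((600,800,3),np.uint8)
r=lambda i,k:cv2.resize(i,None,fx=k,fy=k,interpolation=cv2.INTER_NEAREST)
A=r(a,4);m[:480,:400]=A; B=r(c,4);m[:400,400:]=B; C=r(b,4);m[400:600,400:640]=C
cv2.imwrite('pics/mos.png',m[...,::-1])
for n,u,v,z in [('ringR',330,243,.012),('ringL',185,253,.012),('cylA',294,195,.1),('cylB',352,207,.1),('tur',341,271,.01),('tapes',107,167,.01)]: print(n,pt(T,u,v,z).round(3),pt(T,u,v).round(3))
# white blobs of top image
w=(T['image'].min(2)>150).astype(np.uint8)
n,l,s,ce=cv2.connectedComponentsWithStats(w)
for i in range(1,n):
    if 20<s[i,4]<400 and s[i,1]>150: print(s[i],ce[i].round(1),pt(T,*(s[i,:2]+(s[i,2:4]-1)/2),.012).round(4))
```

```text
ringR [ 0.442 -0.317  0.012] [ 0.442 -0.317  0.003]
ringL [0.422 0.15  0.012] [0.422 0.154 0.   ]
cylA [ 0.587 -0.21   0.1  ] [ 0.59  -0.209  0.084]
cylB [ 0.545 -0.385  0.1  ] [ 0.543 -0.384  0.117]
tur [ 0.352 -0.349  0.01 ] [ 0.352 -0.35   0.003]
tapes [0.713 0.414 0.01 ] [0.703 0.392 0.054]
[ 95 156  25  24 169] [110.1 168.4] [0.7112 0.4132 0.012 ]
[258 158   9   8  54] [262.  161.3] [ 0.7152 -0.102   0.012 ]
[190 174  10   7  27] [194.8 177.6] [0.6702 0.1212 0.012 ]
[627 177   5  13  43] [628.9 183.2] [ 0.6074 -1.2823  0.012 ]
[202 182  10   9  27] [207.2 186.9] [0.639  0.0814 0.012 ]
[213 182  10  10  24] [217.2 186.1] [0.6362 0.0452 0.012 ]
[283 182  23  22 373] [293.9 192.6] [ 0.6088 -0.2053  0.012 ]
[343 195  22  22 359] [353.6 205.6] [ 0.5605 -0.397   0.012 ]
[175 213  13   6  25] [180.9 215.9] [0.5441 0.1646 0.012 ]
[ 60 227  14  18 104] [ 67.3 235.8] [0.4894 0.5394 0.012 ]
[321 235  17  17 164] [329.1 243.1] [ 0.4417 -0.314   0.012 ]
[179 247  13  13 105] [184.9 252.8] [0.4222 0.1504 0.012 ]
[385 258   9   6  39] [388.6 259.9] [ 0.381 -0.503  0.012]
[ 95 263  16   9 125] [102.2 267. ] [0.3845 0.4176 0.012 ]
[262 292  21   4  47] [274.5 294.1] [ 0.287  -0.1284  0.012 ]
[414 294   6  13  35] [415.5 300.8] [ 0.2556 -0.5831  0.012 ]
```

View pics/mos.png

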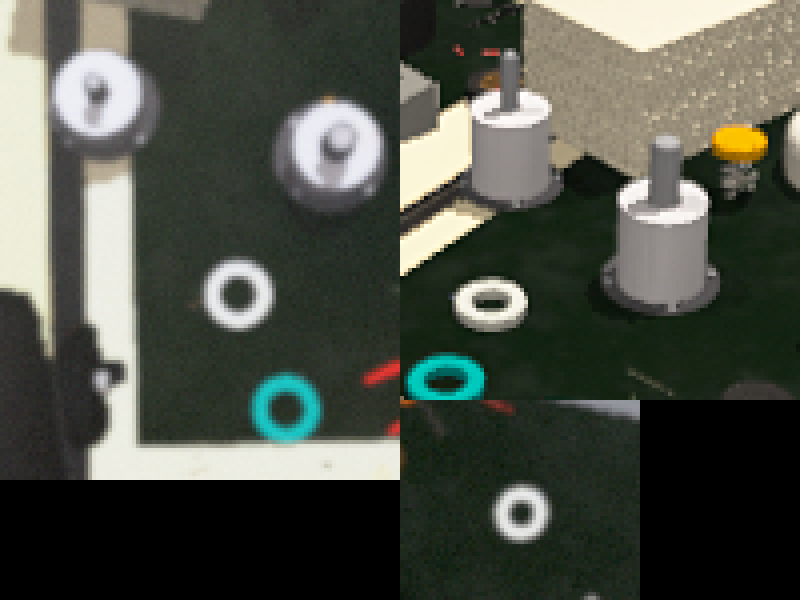

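The wide ring (~17 px) is at top (329,243) and the narrow ring (~13 px) is at (185,253). The thick rod is in the right-hand cylinder at (353,206) and the thin rod in the left-hand one at (294,193). The turquoise ring is a look-alike, so I leave it alone. Next I check the forearm height and refine the positions.

Run:
```python
from h import *
T=dict(np.load('top0.npz'));S=dict(np.load('scene0.npz'))
print([a for a in dir(bot) if a[0]!='_'])
print('thin mouth',pt(T,294,192.5,.075).round(4),'thick',pt(T,353.5,205.5,.075).round(4))
for u,v in [(10,30),(30,50),(50,15),(60,50),(70,60),(65,75),(68,100),(75,115),(82,135),(80,155),(20,190)]: print(u,v,pt(S,u,v).round(3))
# heights near thin/thick mouth from top depth
for nm,(cu,cv) in dict(thin=(294,192),thick=(353,205),wide=(329,243),nar=(185,253)).items():
    P=np.array([pt(T,u,v) for v in range(cv-25,cv+26) for u in range(cu-25,cu+26)])
    C=pt(T,cu,cv,.075 if 'th' in nm else .012)
    lo,hi=(.068,.085) if 'th' in nm else (.006,.016)
    q=P[(P[:,2]>lo)&(P[:,2]<hi)&(np.linalg.norm(P[:,:2]-C[:2],axis=1)<.045)]
    print(nm,len(q),(q.min(0)+q.max(0))/2 if len(q) else 0, P[:,2].max())
# obstacle heights overall along the crossing
uu,vv=np.meshgrid(np.arange(0,640,3),np.arange(0,400,3))
P=np.array([pt(T,u,v) for u,v in zip(uu.ravel(),vv.ravel())])
for y0 in np.arange(-.6,.4,.1):
    print(round(y0,1),[round(float(max(P[(P[:,0]>x)&(P[:,0]<x+.1)&(P[:,1]>y0)&(P[:,1]<y0+.1),2],default=-1)),2) for x in np.arange(.2,1,.1)])
```

```text
['Unreachable', 'job_done', 'tip_extent']
thin mouth [ 0.5989 -0.209   0.075 ] thick [ 0.5527 -0.392   0.075 ]
10 30 [0.037 0.231 0.619]
30 50 [0.103 0.368 0.566]
50 15 [0.486 1.256 0.645]
60 50 [0.183 0.394 0.559]
70 60 [0.261 0.558 0.515]
65 75 [0.228 0.545 0.473]
68 100 [0.214 0.543 0.395]
75 115 [0.222 0.545 0.344]
82 135 [0.221 0.534 0.276]
80 155 [ 0.014 -0.026  0.382]
20 190 [-0.103 -0.002  0.336]
thin 331 [ 0.59728741 -0.21032873  0.07644257] 1.392133838053616
thick 308 [ 0.55030265 -0.39211066  0.07505288] 1.392133838053616
wide 192 [ 0.44177583 -0.31289673  0.01099575] 1.392133838053616
nar 139 [0.41746109 0.1502883  0.01084884] 1.392133838053616
-0.6 [0.05, 0.06, 0.01, 0.05, 0.7, 0.7, 0.71, -1.0]
-0.5 [0.01, 0.02, 0.01, 0.08, 0.7, 0.71, 0.71, -1.0]
-0.4 [0.01, 0.02, 0.02, 0.13, 0.7, 0.71, 0.71, -1.0]
-0.3 [0.01, 1.39, 0.28, 0.12, 0.99, 0.89, 0.72, -1.0]
-0.2 [0.01, 0.36, 0.36, 0.08, 0.12, 0.13, 0.13, 0.02]
-0.1 [-0.74, 0.36, 0.36, 0.1, 1.0, 0.92, 0.77, 0.5]
-0.0 [0.0, 0.02, 0.02, 0.04, 0.71, 0.71, 0.71, 0.3]
0.1 [0.01, 0.01, 0.02, 0.04, 0.71, 0.71, 0.71, 0.0]
0.2 [0.02, 0.01, 0.03, 0.03, 0.71, 0.71, 0.71, -1.0]
0.3 [0.01, 0.02, 0.03, 0.05, 0.05, 0.05, 0.22, -1.0]
```

Call:
servo_tool(
  rows=[
    [[0,0,0],[0,0,-0.124],0],
    [[0,0,0],[0,0,-0.124],0],
    [[0,0,0],[0,0,-0.124],0],
    [[-19,-43,10],[0,0,0],0],
    [[-19,-43,10],[0,0,0],0],
    [[-19,-43,10],[0,0,0],0],
    [[-19,-43,10],[0,0,0],0],
    [[-19,-43,10],[0,0,0],0],
    [[-19,-43,10],[0,0,0],0],
    [[-19,-43,10],[0,0,0],0],
    [[-19,-43,10],[0,0,0],0],
    [[-19,-43,10],[0,0,0],0],
  ],
)

```text
t: 1.3
position: [0.3983, 0.1935, 0.1628]
tool_rot: [0.0, -0.0, 1.0, 0.0]
wrist_force: [1.2, 0.8, -0.5]
finger_gap: 0.0854
grasp_force: 0.0
```

Call:
servo_tool(
  rows=[
    [[-19,-43,10],[0,0,0],0],
    [[0,0,0],[0,0,0],0],
    [[0,0,0],[0,0,0],0],
  ],
)

```text
t: 1.6
position: [0.417, 0.1513, 0.1528]
tool_rot: [-0.001, 0.002, 1.0, 0.0]
wrist_force: [0.3, 0.6, -0.3]
finger_gap: 0.0853
grasp_force: 0.0
```

```bash
cat >> h.py <<'E'
def wpt(F,u,v,z):
    f=F['image'].shape[0]/2/np.tan(np.radians(F['fov_y'])/2)
    a=np.array([u-F['cx'],v-F['cy']]); r=np.hypot(*a); th=r/f
    d=np.array([*(a/max(r,1e-9)*np.sin(th)),np.cos(th)]); c=-F['R'].T@F['t']; q=F['R'].T@d
    return c+(z-c[2])/q[2]*q
def wpx(F,X):
    f=F['image'].shape[0]/2/np.tan(np.radians(F['fov_y'])/2)
    p=F['R']@np.array(X)+F['t']; r=np.hypot(p[0],p[1]); th=np.arctan2(r,p[2])
    return np.array([F['cx'],F['cy']])+p[:2]/r*th*f
def ring(F,X,rad,col=(255,0,0)):
    P=[wpx(F,[X[0]+rad*np.cos(a),X[1]+rad*np.sin(a),X[2]]) for a in np.linspace(0,6.29,60)]
    return np.array(P)
E
python3 - <<'E'
from h import *
W=save('wrist','w1'); s=read_state(); print(W['fov_y'],W['cx'],W['cy'],s['qpos'].round(4),s['position'],-W['R'].T@W['t'],W['R'].round(3))
print(wpx(W,[.420,.1503,.012]))
S=save('scene','s1'); b=S['image'].copy()
W2=cv2.resize(W['image'],None,fx=.625,fy=.625); m=np.zeros((600,800,3),np.uint8)
u,v=wpx(W,[.420,.1503,.012]).astype(int)
m[:250,:400]=W2
c=W['image'][max(v-37,0):v+38,max(u-50,0):u+50]; c=cv2.resize(c,None,fx=4,fy=4); m[:c.shape[0],400:400+c.shape[1]]=c; print(max(v-37,0),max(u-50,0))
m[300:600,:480]=cv2.resize(b,(480,300))
cv2.imwrite('pics/m1.png',m[...,::-1])
E
```

```text
65.70646984690485 320.7140140724941 203.36655270064844 [ 1.7210e-01 -1.2360e-01  2.0800e+00  5.0000e-04  1.1860e+00 -1.3979e+00] [0.41686879 0.15237864 0.15311804] [0.33121281 0.15048665 0.27383653] [[ 0.003  1.    -0.001]
 [ 0.945 -0.003  0.326]
 [ 0.326 -0.002 -0.945]]
[321.07411723 201.77063836]
164 271
```

View pics/m1.png

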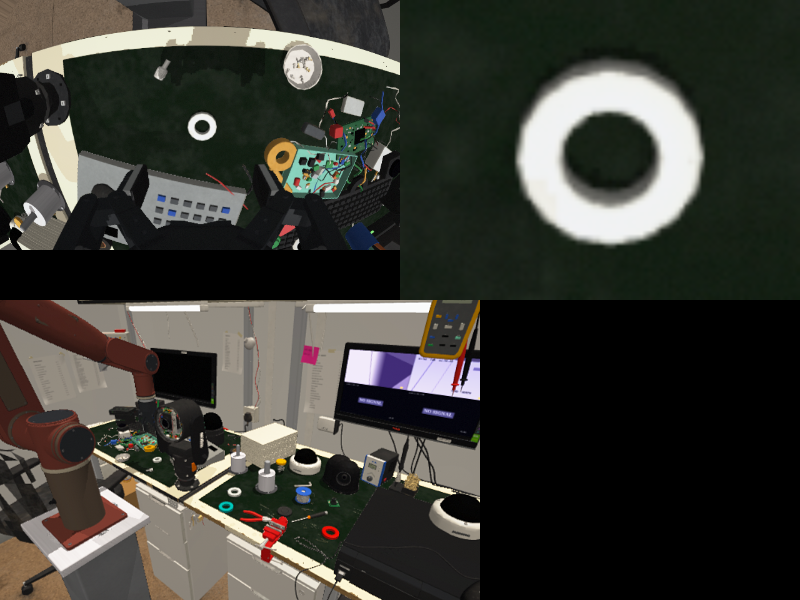

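The wrist view shows the narrow ring centred at about (323.6,203.6) in full-frame pixels, with nothing else near it. The forearm sits high, above the camera.

Run:
```python
from h import *
W=dict(np.load('w1.npz')); S=dict(np.load('s1.npz'))
print(wpt(W,323.6,203.6,.012), bot.tip_extent)
m=(W['image'].min(2)>120).astype(np.uint8)
n,l,s,c=cv2.connectedComponentsWithStats(m); i=l[203,308]; print(s[i],c[i],wpt(W,*c[i],.012))
for u,v in [(60,20),(100,35),(140,52),(160,72),(190,78),(200,85),(190,95),(195,120),(195,140)]: print(u,v,pt(S,u,v).round(3))
```

```text
[0.42173457 0.15255457 0.012     ] 0.022
[ 300  181   47   44 1146] [323.11780105 202.59860384] [0.42078655 0.15212388 0.012     ]
60 20 [0.072 0.031 0.64 ]
100 35 [0.147 0.041 0.609]
140 52 [0.246 0.071 0.566]
160 72 [0.287 0.067 0.514]
190 78 [0.387 0.086 0.485]
200 85 [0.42  0.091 0.461]
190 95 [0.377 0.085 0.439]
195 120 [0.403 0.119 0.355]
195 140 [0.392 0.12  0.294]
```

Call:
servo_tool(
  rows=[
    [[-1.5,0,40],[0,0,0],0],
    [[-1.5,0,40],[0,0,0],0],
    [[-1.5,0,30],[0,0,0],0],
    [[0,0,15],[0,0,0],0],
    [[0,0,4],[0,0,0],0],
    [[0,0,0],[0,0,0],0],
    [[0,0,0],[0,0,0],1],
    [[0,0,0],[0,0,0],1],
    [[0,0,0],[0,0,0],1],
    [[0,0,0],[0,0,0],1],
    [[0,0,0],[0,0,0],1],
    [[0,0,0],[0,0,0],1],
  ],
  newtons=40,
)

```text
t: 2.9
position: [0.4226, 0.1525, 0.0257]
tool_rot: [0.001, 0.0, 1.0, 0.0]
wrist_force: [-3.2, -0.4, 8.5]
finger_gap: 0.0397
grasp_force: 39.2
```

Call:
servo_tool(
  rows=[
    [[0,0,-10],[0,0,0],1],
    [[0,0,-25],[0,0,0],1],
    [[0,0,-40],[0,0,0],1],
    [[0,0,-25],[0,0,0],1],
    [[0,0,0],[0,0,0],1],
    [[0,0,0],[0,0,0],1],
  ],
)

```text
t: 3.5
position: [0.4221, 0.1523, 0.1251]
tool_rot: [0.001, -0.0, 1.0, 0.0]
wrist_force: [-0.2, -0.2, -0.3]
finger_gap: 0.0391
grasp_force: 40.4
```

Run:
```python
from h import *
W=save('wrist','w2'); s=read_state(); print(s['position'],s['finger_gap'],s['wrist_force'])
X=s['position']; c=wpx(W,[X[0],X[1],X[2]-.016]); print(c)
u,v=c.astype(int); a,b=v-75,u-100; print(a,b)
im=cv2.resize(W['image'][a:a+150,b:b+200],None,fx=4,fy=4)
cv2.imwrite('pics/m2.png',im[...,::-1])
```

```text
[0.42114948 0.15219143 0.12393164] 0.039607375250187586 [ 1.44596901  0.43171223 -0.58597815]
[322.85136343 271.01563763]
196 222
```

View pics/m2.png

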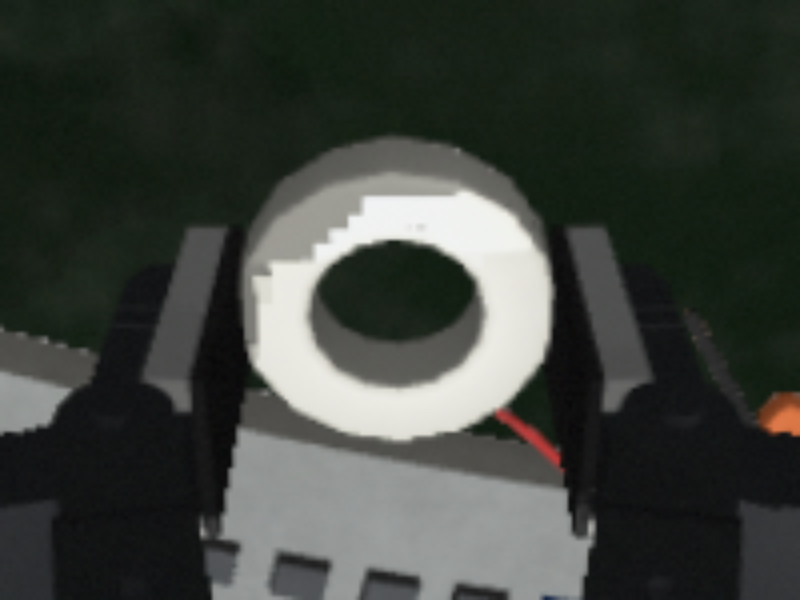

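The narrow ring is held level and square between the pads, with its top face centred near full-frame pixel (321.6,273). Next: its offset from the TCP.

Run:
```python
from h import *
W=dict(np.load('w2.npz')); X=np.array([0.42114948,0.15219143,0.12393164])
print((wpt(W,321.6,273,X[2]-.0137)-X)*1e3, (wpt(W,321.6,273,X[2]-.016)-X)*1e3)
print(-W['R'].T@W['t']-X)
T=dict(np.load('top0.npz'))
```

```text
[ -0.21672016  -0.65453349 -13.7       ] [  1.22627404  -0.64818318 -16.        ]
[-0.0852928  -0.00102894  0.12190345]
```

Run:
```python
from h import *
T=dict(np.load('top0.npz'));S=dict(np.load('scene0.npz'))
for F in (T,S):
    P=np.array([pt(F,u,v) for v in range(0,400,2) for u in range(0,640,2)])
    for y0 in np.arange(-.6,.3,.1):
        k=(P[:,1]>y0)&(P[:,1]<y0+.1)&(P[:,0]>.46)
        print(round(y0,1),[ (a,round(float(P[k&(P[:,2]>a)&(P[:,2]<a+.2),0].min(initial=9)),3)) for a in (.16,.36,.56,.76)])
```

```text
-0.6 [(0.16, 9.0), (0.36, 9.0), (0.56, 0.649), (0.76, 9.0)]
-0.5 [(0.16, 9.0), (0.36, 9.0), (0.56, 0.649), (0.76, 9.0)]
-0.4 [(0.16, 9.0), (0.36, 9.0), (0.56, 0.649), (0.76, 9.0)]
-0.3 [(0.16, 0.803), (0.36, 9.0), (0.56, 0.648), (0.76, 0.648)]
-0.2 [(0.16, 9.0), (0.36, 9.0), (0.56, 9.0), (0.76, 9.0)]
-0.1 [(0.16, 0.976), (0.36, 0.951), (0.56, 0.647), (0.76, 0.647)]
-0.0 [(0.16, 0.715), (0.36, 1.019), (0.56, 0.649), (0.76, 9.0)]
0.1 [(0.16, 0.721), (0.36, 9.0), (0.56, 0.649), (0.76, 9.0)]
0.2 [(0.16, 0.821), (0.36, 9.0), (0.56, 0.649), (0.76, 9.0)]
-0.6 [(0.16, 0.913), (0.36, 0.913), (0.56, 0.689), (0.76, 9.0)]
-0.5 [(0.16, 0.918), (0.36, 0.919), (0.56, 0.689), (0.76, 9.0)]
-0.4 [(0.16, 1.0), (0.36, 0.974), (0.56, 0.722), (0.76, 9.0)]
-0.3 [(0.16, 0.807), (0.36, 0.985), (0.56, 0.658), (0.76, 9.0)]
-0.2 [(0.16, 1.009), (0.36, 1.008), (0.56, 1.01), (0.76, 9.0)]
-0.1 [(0.16, 0.974), (0.36, 0.934), (0.56, 0.649), (0.76, 9.0)]
-0.0 [(0.16, 0.722), (0.36, 0.93), (0.56, 0.649), (0.76, 9.0)]
0.1 [(0.16, 0.732), (0.36, 0.847), (0.56, 0.649), (0.76, 9.0)]
0.2 [(0.16, 0.822), (0.36, 0.84), (0.56, 0.647), (0.76, 9.0)]
```

Call:
servo_tool(
  rows=[
    [[-20,0,-15],[0,0,0],1],
    [[-35,0,-15],[0,0,0],1],
    [[-40,0,-15],[0,0,0],1],
    [[-40,-10,-15],[0,0,0],1],
    [[-35,-25,-10],[0,0,0],1],
    [[0,-45,0],[0,0,0],1],
    [[0,-45,0],[0,0,0],1],
    [[0,-45,0],[0,0,0],1],
    [[0,-45,0],[0,0,0],1],
    [[0,-45,0],[0,0,0],1],
    [[0,-45,0],[0,0,0],1],
    [[0,-30,0],[0,0,0],1],
  ],
)

```text
t: 4.75
position: [0.5902, -0.1853, 0.1918]
tool_rot: [-0.002, 0.001, 1.0, 0.0]
wrist_force: [0.6, -0.5, -0.5]
finger_gap: 0.0394
grasp_force: 40.5
```

Call:
servo_tool(
  rows=[
    [[0,-20,0],[0,0,0],1],
    [[0,-7,0],[0,0,0],1],
    [[0,0,0],[0,0,0],1],
    [[0,0,0],[0,0,0],1],
  ],
)

```text
t: 5.15
position: [0.5917, -0.2082, 0.1938]
tool_rot: [-0.0, -0.001, 1.0, 0.001]
wrist_force: [0.1, 0.8, -0.3]
finger_gap: 0.0396
grasp_force: 40.5
```

Run:
```python
from h import *
W=save('wrist','w3'); s=read_state(); print(s['position'],s['finger_gap'],s['wrist_force'],s['qpos'])
print(wpx(W,[.598,-.209,.075]),wpx(W,[.598,-.209,.125]),wpx(W,[.5515,-.392,.125]))
im=cv2.resize(W['image'],None,fx=1.25,fy=1.25)
m=np.zeros((600,800,3),np.uint8); m[:300,:480]=cv2.resize(W['image'],(480,300))
u,v=wpx(W,[.598,-.209,.1]).astype(int); a,b=v-37,u-50; print(a,b); m[300:600,:400]=cv2.resize(W['image'][a:a+75,b:b+100],(400,300))
u,v=wpx(W,[.5515,-.392,.1]).astype(int); a,b=v-37,max(u-50,0); print(a,b); m[300:600,400:]=cv2.resize(W['image'][a:a+75,b:b+100],(400,300))
cv2.imwrite('pics/m3.png',m[...,::-1])
```

```text
[ 0.59180286 -0.20796962  0.19397475] 0.03994092956151477 [ 0.22116093  0.61303724 -0.44515761] [-4.63809049e-01  2.72249114e-01  1.57844227e+00  4.97179175e-04
  1.29176717e+00 -2.03650974e+00]
[321.15444872 214.08094409] [321.25963436 240.46850298] [ 87.39728728 179.13425972]
188 271
134 55
```

View pics/m3.png

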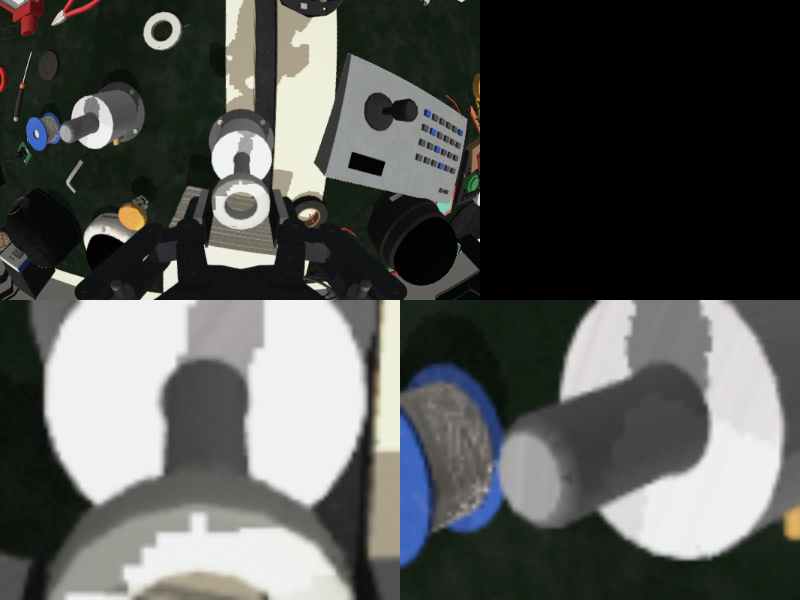

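Run:
```python
from h import *
W=dict(np.load('w3.npz')); g=W['image'].min(2)
print(g[165:210,305].tolist()); print(g[165:210,338].tolist())
for v in (190,195,200,205,210): print(v,g[v,275:290].tolist(),g[v,355:370].tolist())
print(wpt(W,322.2,202.5,.075))
```

```text
[89, 89, 91, 89, 92, 90, 91, 92, 91, 92, 93, 93, 172, 228, 240, 240, 239, 240, 240, 240, 240, 240, 240, 240, 240, 240, 240, 240, 240, 240, 239, 240, 240, 239, 240, 240, 240, 240, 240, 240, 240, 240, 239, 240, 240]
[103, 102, 102, 103, 102, 103, 103, 102, 103, 102, 102, 104, 158, 170, 170, 167, 168, 167, 232, 240, 240, 240, 240, 240, 240, 240, 240, 240, 240, 240, 239, 240, 240, 240, 240, 240, 240, 240, 240, 239, 239, 240, 240, 240, 240]
190 [18, 13, 18, 51, 100, 101, 103, 103, 99, 99, 100, 96, 89, 122, 182] [161, 113, 104, 106, 103, 103, 105, 104, 104, 98, 56, 139, 205, 221, 221]
195 [17, 16, 16, 33, 65, 102, 104, 104, 101, 97, 118, 230, 239, 240, 240] [240, 240, 229, 180, 101, 104, 103, 105, 102, 87, 64, 180, 213, 220, 221]
200 [18, 19, 17, 18, 18, 35, 98, 106, 125, 186, 240, 240, 240, 240, 240] [240, 240, 240, 239, 239, 176, 125, 83, 43, 34, 79, 181, 214, 221, 221]
205 [16, 18, 17, 20, 16, 15, 16, 172, 229, 240, 240, 240, 240, 240, 240] [240, 240, 239, 240, 240, 240, 194, 111, 22, 36, 68, 212, 221, 221, 221]
210 [13, 10, 16, 12, 13, 12, 21, 190, 235, 239, 239, 240, 240, 240, 240] [240, 239, 239, 240, 240, 240, 230, 163, 26, 53, 105, 212, 221, 220, 221]
[ 0.58785101 -0.20816264  0.075     ]
```

```bash
cat >> h.py <<'E'
def circ(P):
    P=np.array(P)[:,:2]; A=np.c_[2*P,np.ones(len(P))]; s=np.linalg.lstsq(A,(P**2).sum(1),rcond=None)[0]
    return s[0],s[1],np.sqrt(s[2]+s[0]**2+s[1]**2)
E
python3 - <<'E'
from h import *
W=dict(np.load('w3.npz'))
E=[(305,176.8),(338,176.7),(288.4,190),(355.3,190),(285.4,195),(358,195),(283.6,200),(360,200),(281.8,205),(361.7,205),(281.6,210),(362,210)]
print(circ([wpt(W,u,v,.075) for u,v in E]))
# thick mouth: boundary of bright/mouth region
r=W['image'][120:200,60:160].min(2); 
for v in range(125,200,8): print(v,W['image'][v,90:160:1].min(1).tolist())
E
```

```text
(np.float64(0.5969213575770735), np.float64(-0.20848894589172595), np.float64(0.033477263571004515))
125 [21, 20, 20, 20, 20, 18, 19, 16, 17, 18, 17, 17, 19, 16, 17, 16, 19, 15, 16, 17, 16, 18, 14, 20, 16, 20, 16, 14, 13, 14, 15, 18, 12, 21, 35, 43, 65, 69, 74, 80, 87, 90, 91, 90, 91, 91, 90, 90, 90, 91, 88, 88, 88, 87, 88, 88, 89, 88, 88, 88, 88, 88, 88, 90, 90, 88, 88, 89, 89, 88]
133 [20, 17, 20, 21, 19, 18, 19, 18, 16, 20, 17, 18, 19, 18, 22, 149, 203, 213, 218, 221, 219, 218, 218, 174, 136, 123, 123, 125, 124, 124, 125, 126, 127, 123, 122, 124, 124, 122, 153, 158, 219, 219, 218, 217, 171, 138, 97, 85, 85, 86, 85, 85, 85, 86, 84, 86, 87, 86, 85, 85, 85, 86, 85, 84, 84, 84, 85, 83, 82, 85]
141 [18, 15, 18, 19, 17, 20, 18, 17, 24, 169, 223, 223, 218, 211, 213, 221, 220, 219, 218, 217, 219, 219, 194, 125, 123, 123, 124, 126, 126, 127, 120, 121, 123, 123, 123, 123, 124, 124, 123, 124, 124, 123, 175, 218, 219, 221, 220, 219, 218, 219, 221, 217, 164, 95, 82, 82, 82, 83, 83, 83, 81, 84, 82, 82, 82, 82, 82, 79, 80, 79]
149 [11, 16, 20, 18, 19, 18, 152, 223, 223, 220, 213, 214, 219, 221, 
[... 1462 characters left out ...]
238, 239, 148, 91, 101, 103, 101, 102, 104, 103, 104, 106, 105, 106]
189 [122, 122, 114, 105, 98, 92, 82, 61, 44, 27, 18, 17, 22, 18, 16, 17, 66, 168, 206, 219, 220, 220, 219, 218, 218, 219, 238, 238, 237, 236, 238, 238, 239, 238, 238, 239, 239, 237, 237, 237, 238, 238, 238, 239, 239, 239, 239, 239, 239, 239, 239, 239, 238, 223, 151, 107, 103, 93, 59, 56, 37, 73, 96, 103, 99, 90, 76, 64, 45, 44]
197 [23, 21, 20, 22, 24, 24, 24, 23, 22, 24, 24, 24, 24, 23, 22, 23, 22, 21, 19, 23, 24, 23, 25, 27, 25, 25, 23, 46, 140, 159, 199, 202, 203, 215, 224, 233, 236, 237, 237, 223, 205, 200, 209, 178, 155, 53, 41, 21, 21, 21, 22, 22, 22, 22, 23, 23, 23, 21, 25, 24, 22, 21, 23, 21, 22, 25, 28, 28, 30, 29]
```

Call:
servo_tool(
  rows=[
    [[-2.6,0,10],[0,0,0],1],
    [[-2.6,-0.5,15],[0,0,0],1],
    [[0,0,10],[0,0,0],1],
    [[0,0,4],[0,0,0],1],
    [[0,0,0],[0,0,0],1],
    [[0,0,4],[0,0,0],1],
    [[0,0,4],[0,0,0],1],
    [[0,0,4],[0,0,0],1],
    [[0,0,0],[0,0,0],1],
  ],
)

```text
t: 6.1
position: [0.5965, -0.21, 0.1426]
tool_rot: [-0.0, -0.0, 1.0, 0.0]
wrist_force: [0.1, 0.4, -0.5]
finger_gap: 0.0393
grasp_force: 40.5
```

Call:
servo_tool(
  rows=[
    [[0,0,8],[0,0,0],1],
    [[0,0,10],[0,0,0],1],
    [[0,0,10],[0,0,0],1],
    [[0,0,8],[0,0,0],1],
    [[0,0,3],[0,0,0],1],
    [[0,0,0],[0,0,0],1],
    [[0,0,0],[0,0,0],1],
  ],
)

```text
t: 6.8
position: [0.5971, -0.2102, 0.1045]
tool_rot: [0.0, -0.0, 1.0, -0.0]
wrist_force: [0.2, 0.5, -0.8]
finger_gap: 0.04
grasp_force: 40.5
```

Call:
servo_tool(
  rows=[
    [[0,0,2],[0,0,0],1],
    [[0,0,1.5],[0,0,0],1],
    [[0,0,0],[0,0,0],1],
    [[0,0,0],[0,0,1e-09],0],
    [[0,0,0],[0,0,0],0],
    [[0,0,0],[0,0,0],0],
    [[0,0,0],[0,0,0],0],
    [[0,0,0],[0,0,0],0],
    [[0,0,-10],[0,0,0],0],
    [[0,0,-30],[0,0,0],0],
    [[0,0,-40],[0,0,0],0],
    [[0,0,-20],[0,0,0],0],
  ],
)

```text
t: 8.0
position: [0.5984, -0.2109, 0.2056]
tool_rot: [0.002, -0.0, 1.0, -0.001]
wrist_force: [1.2, -0.7, 0.9]
finger_gap: 0.0854
grasp_force: 0.0
```

Run:
```python
from h import *
W=save('wrist','w4'); s=read_state(); print(s['position'],s['finger_gap'],s['wrist_force'])
m=np.zeros((600,800,3),np.uint8)
u,v=wpx(W,[.597,-.2085,.1]).astype(int); a,b=v-50,u-50; m[:400,:400]=cv2.resize(W['image'][a:a+100,b:b+100],(400,400)); print(a,b)
u,v=wpx(W,[.442,-.314,.012]).astype(int); a,b=max(0,v-50),max(u-50,0); m[:400,400:]=cv2.resize(W['image'][a:a+100,b:b+100],(400,400)); print(a,b,u,v)
cv2.imwrite('pics/m4.png',m[:400,:,::-1])
E=[(105,133),(99,141),(142.3,141),(96,149),(146.5,149),(94.7,157),(149.2,157),(150.3,165),(150,173),(148.3,181),(107,189),(144,189),(117.7,197),(134.5,197)]
print(circ([wpt(dict(np.load('w3.npz')),u,v,.075) for u,v in E]))
```

```text
[ 0.5997526  -0.21148909  0.20881476] 0.08537942359268191 [ 1.84428206 -1.84829857  3.26233227]
160 275
0 171 221 36
(np.float64(0.5504766388597931), np.float64(-0.3920798340090273), np.float64(0.033476375792481694))
```

View pics/m4.png

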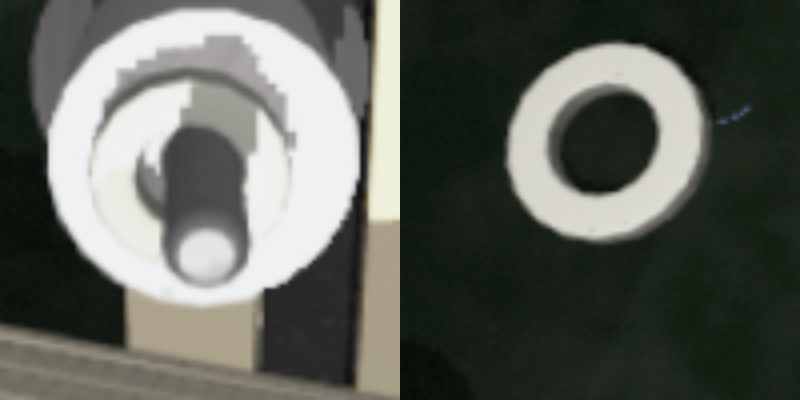

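The narrow ring lies flat round the thin plunger on its mouth. The wide ring is at about (221.8,35.3) in this wrist frame.

Call:
servo_tool(
  rows=[
    [[0,-20,0],[0,0,0],0],
    [[0,-40,0],[0,0,0],0],
    [[0,-35,0],[0,0,0],0],
    [[20,-9,0],[0,0,0],0],
    [[40,0,5],[0,0,0],0],
    [[40,0,15],[0,0,0],0],
    [[40,0,20],[0,0,0],0],
    [[15,0,15],[0,0,0],0],
    [[0,0,0],[0,0,0],0],
    [[0,0,0],[0,0,0],0],
  ],
)

```text
t: 9.05
position: [0.4417, -0.3148, 0.1455]
tool_rot: [-0.0, 0.0, 1.0, 0.0]
wrist_force: [0.2, 0.1, 0.0]
finger_gap: 0.0854
grasp_force: 0.0
```

Run:
```python
from h import *
print(wpt(dict(np.load('w4.npz')),221.8,35.3,.012))
W=save('wrist','w5'); s=read_state(); print(s['position'],s['finger_gap'],s['wrist_force'],s['qpos'])
m=(W['image'].min(2)>110).astype(np.uint8); u,v=wpx(W,[.442,-.314,.012]); print(u,v)
n,l,st,c=cv2.connectedComponentsWithStats(m)
for i in range(1,n):
    if np.hypot(*(c[i]-[u,v]))<40 and st[i,4]>100:
        k=cv2.findContours((l==i).astype(np.uint8),cv2.RETR_EXTERNAL,cv2.CHAIN_APPROX_NONE)[0][0][:,0]
        print(st[i],c[i],circ([wpt(W,a,b,.012) for a,b in k]))
```

```text
[ 0.44078403 -0.31369787  0.012     ]
[ 0.44267234 -0.31506734  0.14636533] 0.08571183195873822 [-0.30567893  0.49978532  0.47172689] [-7.63805498e-01  1.28949467e-01  1.84075134e+00  1.42061667e-04
  1.17076435e+00 -2.33442123e+00]
323.1319050277911 201.40618438377408
[ 293  169   61   59 1965] [322.97760814 197.95725191] (np.float64(0.4399083794217932), np.float64(-0.3141220523638675), np.float64(0.0262807894224944))
```

Call:
servo_tool(
  rows=[
    [[1.5,0.8,30],[0,0,0],0],
    [[0,0,40],[0,0,0],0],
    [[0,0,30],[0,0,0],0],
    [[0,0,15],[0,0,0],0],
    [[0,0,6],[0,0,0],0],
    [[0,0,0],[0,0,0],0],
    [[0,0,0],[0,0,0],1],
    [[0,0,0],[0,0,0],1],
    [[0,0,0],[0,0,0],1],
    [[0,0,0],[0,0,0],1],
    [[0,0,0],[0,0,0],1],
  ],
)

```text
t: 10.2
position: [0.4416, -0.3144, 0.0272]
tool_rot: [0.001, -0.0, 1.0, -0.001]
wrist_force: [-1.9, 2.1, 8.6]
finger_gap: 0.0512
grasp_force: 39.9
```

Call:
servo_tool(
  rows=[
    [[0,0,-10],[0,0,0],1],
    [[0,0,-25],[0,0,0],1],
    [[0,0,-40],[0,0,0],1],
    [[0,0,-45],[0,0,0],1],
    [[0,0,-40],[0,0,0],1],
    [[0,0,-10],[0,0,0],1],
    [[0,0,0],[0,0,0],1],
    [[0,0,0],[0,0,0],1],
  ],
)

```text
t: 11.0
position: [0.4399, -0.3129, 0.1939]
tool_rot: [-0.0, -0.0, 1.0, 0.0]
wrist_force: [-1.6, 0.2, -1.1]
finger_gap: 0.0507
grasp_force: 41.8
```

Run:
```python
from h import *
W=save('wrist','w6'); s=read_state(); X=s['position'];print(X,s['finger_gap'],s['wrist_force'])
u,v=wpx(W,X-[0,0,.016]).astype(int); a,b=v-75,u-100; print(a,b)
im=cv2.resize(W['image'][a:a+150,b:b+200],None,fx=3,fy=3)
cv2.imwrite('pics/m6.png',im[...,::-1])
```

```text
[ 0.43951557 -0.31250667  0.19295708] 0.05077477344480861 [ 0.49056119 -0.51703408 -1.02619983]
197 223
```

View pics/m6.png

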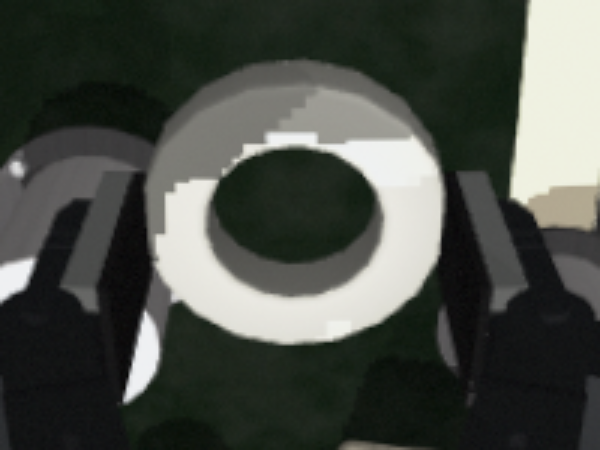

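The wide ring is held level, with its top face centred at about (321.3,269.7). Now its offset from the TCP.

Run:
```python
from h import *
W=dict(np.load('w6.npz')); X=-W['R'].T@W['t']+[.0853,.001,-.1219]; print(X)
print((wpt(W,321.3,269.7,X[2]-.0145)-X)*1e3)
```

```text
[ 0.43931476 -0.31311297  0.19298082]
[ -2.28638098  -0.70126058 -14.5       ]
```

Call:
servo_tool(
  rows=[
    [[-15,-10,0],[0,0,0],1],
    [[-30,-22,0],[0,0,0],1],
    [[-32,-22,0],[0,0,0],1],
    [[-22,-17,0],[0,0,0],1],
    [[-12,-8,0],[0,0,0],1],
    [[0,0,0],[0,0,0],1],
    [[0,0,0],[0,0,0],1],
  ],
)

```text
t: 11.75
position: [0.5504, -0.3914, 0.1921]
tool_rot: [-0.002, -0.0, 1.0, 0.002]
wrist_force: [0.4, -0.0, -0.1]
finger_gap: 0.0503
grasp_force: 41.8
```

Run:
```python
from h import *
W=save('wrist','w7'); s=read_state(); X=s['position'];print(X,-W['R'].T@W['t']+[.0853,.001,-.1219])
u0,v0=wpx(W,[.5505,-.392,.075]); print(u0,v0)
g=W['image'].min(2); E=[]
for th in np.radians(range(150,391,8)):   # rays outward in world, near side (-x)
    best=None; rr=np.arange(.025,.045,.0003)
    P=[wpx(W,[.5505-0+r*np.sin(th+np.pi/2),-.392+r*np.cos(th+np.pi/2),.075]) for r in rr]
    if any(p[1]>225 for p in P): continue
    val=np.array([cv2.getRectSubPix(g.astype(np.float32),(1,1),tuple(map(float,p)))[0,0] for p in P])
    d=val[6:]-val[:-6]; k=int(np.argmin(d)); print(round(np.degrees(th)),round(rr[k+3],4),d[k])
    if d[k]<-40: E.append(wpt(W,*P[k+3],.075))
print(len(E),circ(E))
a,b=int(v0)-50,int(u0)-65
cv2.imwrite('pics/m7.png',cv2.resize(W['image'][a:a+100,b:b+130],None,fx=4,fy=4)[...,::-1]); print(a,b)
```

```text
[ 0.55029274 -0.39134261  0.19274977] [ 0.55009019 -0.39190713  0.19136688]
321.1896973679648 208.11094590568794
150 0.034 -135.2345
158 0.0337 -60.66221
166 0.0337 -64.52583
174 0.0337 -62.56678
182 0.0334 -118.60351
190 0.034 -126.60305
198 0.0337 -54.392746
206 0.0337 -68.5318
214 0.0334 -59.66813
222 0.0337 -57.02349
230 0.0334 -84.33726
238 0.0334 -118.713455
246 0.0331 -128.952
254 0.0337 -165.44226
262 0.0331 -177.04108
270 0.0334 -177.89839
278 0.0334 -189.38295
286 0.0334 -175.85513
18 (np.float64(0.5504206437030731), np.float64(-0.3922811317969385), np.float64(0.03363497800023556))
158 256
```

View pics/m7.png

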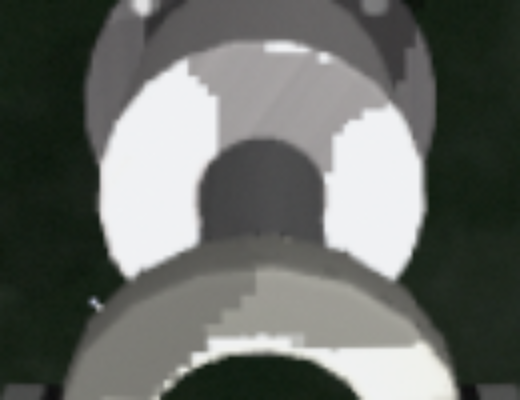

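Rod, mouth and ring all line up at u ≈ 262 in the crop. I'm nudging 2 mm forward, then lowering.

Call:
servo_tool(
  rows=[
    [[-2,-0.4,10],[0,0,0],1],
    [[0,0,15],[0,0,0],1],
    [[0,0,9],[0,0,0],1],
    [[0,0,3],[0,0,0],1],
    [[0,0,0],[0,0,0],1],
    [[0,0,4],[0,0,0],1],
    [[0,0,4],[0,0,0],1],
    [[0,0,4],[0,0,0],1],
    [[0,0,0],[0,0,0],1],
  ],
)

```text
t: 12.7
position: [0.5531, -0.3925, 0.145]
tool_rot: [-0.0, -0.0, 1.0, 0.0]
wrist_force: [-0.5, -0.1, -1.1]
finger_gap: 0.0508
grasp_force: 41.8
```

Call:
servo_tool(
  rows=[
    [[0,0,5],[0,0,0],1],
    [[0,0,8],[0,0,0],1],
    [[0,0,10],[0,0,0],1],
    [[0,0,10],[0,0,0],1],
    [[0,0,5],[0,0,0],1],
    [[0,0,2],[0,0,0],1],
    [[0,0,1],[0,0,0],1],
    [[0,0,0],[0,0,0],1],
    [[0,0,0],[0,0,0],1],
  ],
)

```text
t: 13.6
position: [0.5537, -0.393, 0.1054]
tool_rot: [0.0, -0.0, 1.0, -0.0]
wrist_force: [-0.4, -0.3, -0.3]
finger_gap: 0.0511
grasp_force: 41.8
```

Call:
servo_tool(
  rows=[
    [[0,0,1.5],[0,0,0],1],
    [[0,0,0.5],[0,0,0],1],
    [[0,0,0],[0,0,0],1],
    [[0,0,0],[0,0,0],0],
    [[0,0,0],[0,0,0],0],
    [[0,0,0],[0,0,0],0],
    [[0,0,0],[0,0,0],0],
    [[0,0,0],[0,0,0],0],
    [[0,0,-10],[0,0,0],0],
    [[0,0,-30],[0,0,0],0],
    [[0,0,-40],[0,0,0],0],
    [[0,0,-10],[0,0,0],0],
  ],
)

```text
t: 14.8
position: [0.5557, -0.3947, 0.1996]
tool_rot: [0.003, -0.0, 1.0, -0.003]
wrist_force: [0.9, 0.1, 0.2]
finger_gap: 0.0855
grasp_force: 0.0
```

Call:
servo_tool(
  rows=[
    [[0,0,0],[0,0,0],0],
    [[0,0,0],[0,0,0],0],
  ],
)

```text
t: 15.0
position: [0.5532, -0.3925, 0.1923]
tool_rot: [-0.0, -0.0, 1.0, 0.0]
wrist_force: [-0.2, -0.2, -0.7]
finger_gap: 0.0852
grasp_force: 0.0
```

Run:
```python
from h import *
Ps=[]
for i in range(4):
    W=eyes.grab_frame('wrist'); Ps.append(read_state()['position'])
print(np.round(Ps,4)); 
W=save('wrist','w8'); X=np.mean(Ps,0)
u,v=wpx(W,[.5505,-.392,.1]).astype(int); a,b=v-60,u-65; print(a,b,-W['R'].T@W['t']+[.0853,.001,-.1219])
cv2.imwrite('pics/m8.png',cv2.resize(W['image'][a:a+120,b:b+130],None,fx=4,fy=4)[...,::-1])
```

```text
[[ 0.5527 -0.3921  0.1911]
 [ 0.5526 -0.3919  0.1906]
 [ 0.5526 -0.3919  0.1905]
 [ 0.5526 -0.392   0.1906]]
157 257 [ 0.55227673 -0.39245759  0.18984424]
```

View pics/m8.png

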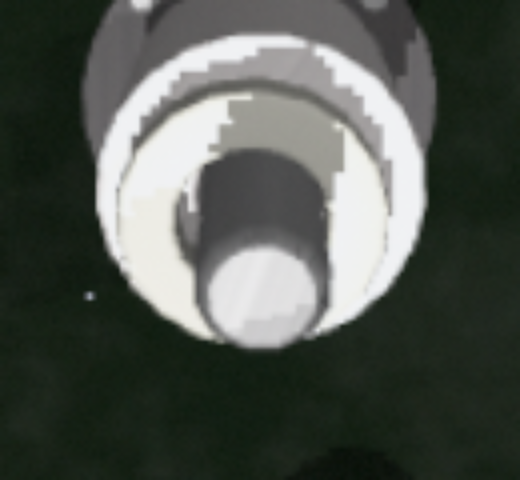

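The wide ring lies flat on the thick mouth round the rod. The rod is centred at about u=262 in the crop, upright and fully down. Going down to grip it.

Call:
servo_tool(
  rows=[
    [[2,0.4,15],[0,0,0],0],
    [[0,0,30],[0,0,0],0],
    [[0,0,20],[0,0,0],0],
    [[0,0,8],[0,0,0],0],
    [[0,0,0.6],[0,0,0],0],
    [[0,0,0],[0,0,0],0],
    [[0,0,0],[0,0,0],0],
    [[0,0,0],[0,0,0],0],
    [[0,0,0],[0,0,0],0],
    [[0,0,0],[0,0,0],0],
  ],
)

```text
t: 16.25
position: [0.5517, -0.3925, 0.1198]
tool_rot: [0.0, -0.0, 1.0, -0.0]
wrist_force: [0.1, 0.8, -0.3]
finger_gap: 0.0854
grasp_force: 0.0
```

Call:
servo_tool(
  rows=[
    [[0,0,0],[0,0,0],1],
    [[0,0,0],[0,0,0],1],
    [[0,0,0],[0,0,0],1],
    [[0,0,0],[0,0,0],1],
    [[0,0,0],[0,0,0],1],
    [[0,0,0],[0,0,0],1],
    [[0,0,0],[0,0,0],1],
    [[0,0,0],[0,0,0],1],
    [[0,0,0],[0,0,0],1],
    [[0,0,0],[0,0,0],1],
  ],
  newtons=50,
)

```text
t: 17.25
position: [0.5515, -0.3923, 0.1193]
tool_rot: [0.0, -0.0, 1.0, -0.0]
wrist_force: [0.3, 0.2, 2.3]
finger_gap: 0.0223
grasp_force: 49.0
```

Call:
servo_tool(
  rows=[
    [[0,0,-1],[0,0,0],1],
    [[0,0,-2],[0,0,0],1],
    [[0,0,-3],[0,0,0],1],
    [[0,0,-3],[0,0,0],1],
    [[0,0,-1],[0,0,0],1],
    [[0,0,0],[0,0,0],1],
    [[0,0,0],[0,0,0],1],
    [[0,0,0],[0,0,0],1],
    [[0,0,0],[0,0,0],1],
    [[0,0,0],[0,0,0],1],
  ],
)

```text
t: 18.25
position: [0.5514, -0.3923, 0.1291]
tool_rot: [-0.0, -0.0, 1.0, 0.0]
wrist_force: [-0.5, 0.5, -1.9]
finger_gap: 0.0223
grasp_force: 49.0
```

Run:
```python
from h import *
for i in range(5):
    s=read_state(); print(s['position'].round(4),s['wrist_force'].round(2),s['moment'].round(3),s['finger_gap'],s['tool_rot'].round(4)); eyes.grab_frame('top')
```

```text
[ 0.5514 -0.3923  0.1291] [-0.48  0.48 -1.91] [ 0.027 -0.004  0.008] 0.022297075631258684 [-1.e-04 -1.e-04  1.e+00  0.e+00]
[ 0.5514 -0.3923  0.1291] [-0.46  1.21 -1.89] [-0.039 -0.029 -0.049] 0.02241453441094002 [-0.e+00 -1.e-04  1.e+00  0.e+00]
[ 0.5514 -0.3923  0.1291] [-0.34 -0.16 -1.8 ] [-0.006 -0.018  0.012] 0.02245256816292913 [-0.e+00 -1.e-04  1.e+00  0.e+00]
[ 0.5515 -0.3923  0.1292] [ 1.22 -0.29 -2.05] [-0.065 -0.011  0.002] 0.021876781112737893 [-0.e+00 -1.e-04  1.e+00 -0.e+00]
[ 0.5515 -0.3924  0.1292] [-0.2   0.69 -1.73] [0.009 0.001 0.038] 0.022310088636576953 [ 0.e+00 -1.e-04  1.e+00 -0.e+00]
```

The rod weight is on the gripper, there is no side load, and it has risen 9.8 mm. Continuing for another 25 mm.

Call:
servo_tool(
  rows=[
    [[0,0,-1],[0,0,0],1],
    [[0,0,-3],[0,0,0],1],
    [[0,0,-4],[0,0,0],1],
    [[0,0,-4],[0,0,0],1],
    [[0,0,-4],[0,0,0],1],
    [[0,0,-4],[0,0,0],1],
    [[0,0,-3],[0,0,0],1],
    [[0,0,-1.5],[0,0,0],1],
    [[0,0,-0.5],[0,0,0],1],
    [[0,0,0],[0,0,0],1],
    [[0,0,0],[0,0,0],1],
    [[0,0,0],[0,0,0],1],
  ],
)

```text
t: 19.7
position: [0.5514, -0.3922, 0.1539]
tool_rot: [-0.0, -0.0, 1.0, 0.0]
wrist_force: [-0.7, -0.7, -2.3]
finger_gap: 0.0223
grasp_force: 49.0
```

Call:
servo_tool(
  rows=[
    [[0,0,0],[0,0,0],1],
    [[0,0,0],[0,0,0],1],
    [[0,0,0],[0,0,0],1],
    [[0,0,0],[0,0,0],1],
    [[0,0,0],[0,0,0],1],
  ],
)

```text
t: 20.2
position: [0.5514, -0.3923, 0.1542]
tool_rot: [-0.0, -0.0, 1.0, 0.0]
wrist_force: [-0.3, -0.2, -2.0]
finger_gap: 0.0222
grasp_force: 49.0
```

Run:
```python
from h import *
Q=[]
for i in range(8):
    s=read_state(); Q.append(np.r_[s['position'],s['wrist_force'],s['moment'],s['finger_gap']]); W=eyes.grab_frame('wrist')
print(np.mean(Q,0).round(4),np.abs(s['qd']).max())
S=save('scene','s9'); T=save('top','t9')
m=np.zeros((600,800,3),np.uint8)
m[:300,:480]=cv2.resize(W['image'],(480,300))
m[300:,:400]=cv2.resize(S['image'][180:255,290:390],(400,300))
m[300:,400:]=cv2.resize(W['image'][150:300,220:420],(400,300))
cv2.imwrite('pics/m9.png',m[...,::-1])
```

```text
[ 0.5515 -0.3923  0.1542 -0.205   0.0347 -2.0474 -0.0161 -0.004   0.0111
  0.0224] 0.0013511070235048112
```

View pics/m9.png

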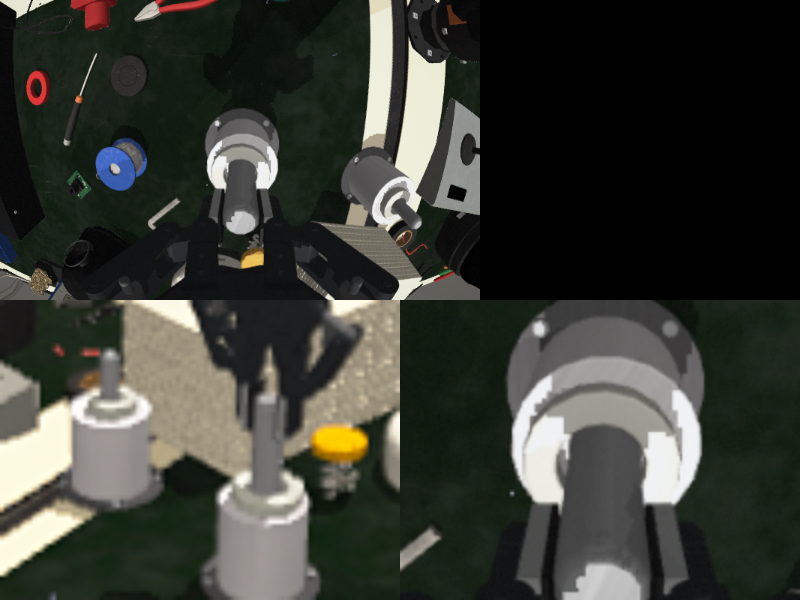

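Both rings lie flat on their mouths. The thick rod is gripped 34.9 mm up, with side force about 0 and weight only, and the thin plunger is still down. Handing in.

```bash
python3 -c "
from h import *
print(bot.job_done())"
```

```text
the job is handed in; nothing more can be done
None
```

Both rings lie flat on their cylinders' mouths, and the thick plunger is gripped and held still about 35 mm up with almost no side load. The thin plunger is still down; the job was handed in at about 21 s of the 64 s allowed.

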